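Sort the small things on the desk into their trays

ROBOT

A 6-joint arm with a two-finger parallel gripper is mounted at the origin on a cart in front of the work surface, level with it; the furniture and walls round the work are solid. World frame = base frame: x ahead of the robot, y to its left, z up, the work surface at z = 0. Lengths are in m, angles in rad, forces in N, time in s.
With the tool pointing down it reaches from about 0.35 to 0.975 m from the base axis. Payload 4.9 kg.
Tool frame: the origin (TCP) lies midway between the tips of the shut fingers; the grasp point (between the pads) lies 19 mm behind it; z points along the fingers, y is the line along which they close (so a half turn about z gives the same grasp; the last joint's range is limited). The gripper opens to 85 mm and grips with 20 to 120 N. Pads are 22 mm wide; open, the fingers measure 114 mm over their backs; the gripper's body (76 mm by 85 mm) begins 54 mm behind the grasp point. The pads swing forward as they close: fully open they stand 13 mm farther back than shut.
Start: joints at [1.167, 0.053, 1.613, -0, 1.476, -0.119], TCP at [0.176, 0.6, 0.231] pointing down, gripper open.
Joint ranges: [-3.01, 3.01], [-1.01, 2.22], [0.06, 2.58], [-1.02, 4.17], [0.09, 2.62], [-3.14, 3.14]. Speed limits (rad/s): [2.57, 2.57, 3.14, 3.14, 3.14, 3.14].

INTERFACE

Orientations are given as a rotation vector (axis times angle).
In Python, from plant import r, command_gripper, kin, imaging, sign_off, models, status gives the robot as it stands. Calls block until the motion is done:
- r.goto(position, orientation): joint-space move of the TCP to a pose.
- r.movel(position, rotation=None, speed=0.15): straight line of the TCP; rotation=None keeps the orientation; speed is the mean speed in m/s.
- r.goto_joints(angles): joint-space move.
- command_gripper(opening, strength=None): finger opening in m; strength is the grip in N (None keeps the last); returns when the fingers have stopped.
- r.hold(seconds).
- kin.solve_ik(position, orientation): joint angles nearest the present ones, or None.
- imaging.camera(name): name is "scene" or "top" or "wrist"; returns the picture (480x640x3 uint8, red, green, blue); there is no depth.
- imaging.camera_params(name): a dict with "fovy" (degrees; the focal length in pixels is half the picture's height over the tangent of half this angle, whatever the lens; pixels are square), "cx", "cy" (the principal point, pixels), "pose" (4x4, takes a point from camera to world coordinates). Camera axes: x right, y down, z forward; pixel columns grow to the right and rows downward; lengths in m; the calibration is good to about 2 mm. The wrist camera is an equidistant fisheye: a pixel r from the principal point sees the ray r / f radians off the axis. A picture is of the moment at which its call begins: read the wrist's pose just before it. camera_params takes no time and is no camera call; for the wrist camera it gives the pose at the moment of the call.
A pose or a line that the arm cannot do raises r.MotionError and nothing moves.
- sign_off(): hands the job in; it is judged then, once.
Trained networks look in the newest picture that a camera, given by its name, has taken for a name from the list of things; names that differ only in an ending like _2 or _b are one class to them, and where a whole thing is asked for, a point or a joint stands for the part that bears it (a point fixed in the world has none). Each returns a list of dicts, best first, with "score" (0 to 1); they miss things now and then, are a little off and sometimes report something else, mostly with a low value. They report only what shows in the picture. A call takes as long as a camera call.
- models.spot_in(target, camera): "extent" ([left, top, right, bottom] in pixels, round what is visible of it).
- models.tip_of(target, camera): "location" ([row, column] in pixels: a listed point, or the origin of a listed thing).
Readings, each from a call of its own:
- status.get_time_s(): time.
- status.get_joints(): joint angles.
- status.get_dq(): joint speeds.
- status.get_effort(): joint torques, N m.
- status.get_tcp_pos(): TCP position.
- status.get_tcp_rot(): TCP orientation.
- status.get_ft_force(): force on the tool from outside, world axes, zero at the start.
- status.get_ft_torque(): the same for the moment, N m.
- status.get_finger_gap(): finger opening in m.
- status.get_gripper_force(): force on a finger pad.
Only numpy, scipy, OpenCV 4.12 (cv2) and the standard library are available. Lean on these libraries where they do the work, as an engineer would, in place of code of your own. Each camera call takes 0.05 s, during which the arm holds its last target. There are 200 camera calls.

TASK

Tidy the desk: put the pen and the marker into the long wooden tray, one in each lane, the two batteries into the short wooden tray, one in each bay, all lying flat on the tray floor, and put the USB stick into the china bowl. Leave the mouse and the tape roll where they are.

Things in the scene. Friction and masses are not known exactly. Their poses are not given: they have to be found in the camera images.
- pen_center (a point): Slim ballpoint pen, lying: 141 mm long along its y axis, 10 mm thick, light brown barrel with a black end. The point is its centre, 5 mm above the desk.
- marker_center (a point): Dark grey marker pen, lying: 125 mm long along its y axis, 15 mm thick. The point is its centre, 7.5 mm above the desk.
- cell_a_center (a point): Black cylindrical AA battery with a gold-coloured end, lying down: 50 mm long along its y axis, 14 mm thick. The point is its centre, 7 mm above the desk. It does not roll.
- cell_b_center (a point): Green cylindrical AA battery with a gold-coloured end, lying down: 50 mm long along its y axis, 14 mm thick. The point is its centre, 7 mm above the desk. It does not roll.
- usb_stick_center (a point): Blue USB stick with a metal plug, lying flat: 60 mm long along its x axis, 18 mm wide (y), 8 mm thick. The point is its centre, 4 mm above the desk.
- pen_tray: Fixed to the desk. Pale wooden desk tray with grey felt in the bottom, the longer of the two: 124 mm wide (x) and 180 mm long (y), 14 mm high. A divider along y splits it into two equal lanes, each 56 mm wide and 172 mm long inside, their centre lines at x = +30 mm and -30 mm in the tray's frame. Walls and divider are 4 mm thick, the divider 13 mm high; the inner floor lies 4 mm above the desk. Origin: centre of the underside. It stands turned by up to 0.2 rad.
- cell_tray: Fixed to the desk. Pale wooden desk tray with grey felt in the bottom, the shorter of the two: 124 mm wide (x) and 86 mm long (y), 14 mm high. A divider along y splits it into two equal bays, each 56 mm wide and 78 mm long inside, their centre lines at x = +30 mm and -30 mm in the tray's frame. Walls and divider are 4 mm thick, the divider 13 mm high; the inner floor lies 4 mm above the desk. Origin: centre of the underside. It stands turned by up to 0.2 rad.
- bowl: Fixed to the desk. Small round white china bowl with a maroon band, 105 mm across the rim, 47 mm high; the inner floor is about 60 mm across and 8 mm above the desk. Origin: centre of the underside.
- mouse: Black computer mouse, 113 x 63 mm, 37 mm high, long along its x axis; to be left alone. Origin: centre of the underside.
- tape_roll: Roll of tape lying flat, 58 mm across, 19 mm high; to be left alone. Origin: centre of the underside.

How it is judged:
At the end, for the whole second after the job is handed in: Pen and marker flat in the long tray, batteries flat in the short one, one to a lane, centre within 26 mm across and 30 (pen), 35 (marker) or 25 mm (battery) along the lane; USB centre within 35 mm of the bowl axis, below the rim; all at rest; mouse and tape roll moved under 30 mm (((x of pen_center in the frame of pen_tray between 0.004 and 0.056 m and y of pen_center in the frame of pen_tray between -0.03 and 0.03 m and z of pen_center in the frame of pen_tray below 0.012 m and x of marker_center in the frame of pen_tray between -0.056 and -0.004 m and y of marker_center in the frame of pen_tray between -0.035 and 0.035 m and z of marker_center in the frame of pen_tray below 0.0145 m) or (x of pen_center in the frame of pen_tray between -0.056 and -0.004 m and y of pen_center in the frame of pen_tray between -0.03 and 0.03 m and z of pen_center in the frame of pen_tray below 0.012 m and x of marker_center in the frame of pen_tray between 0.004 and 0.056 m and y of marker_center in the frame of pen_tray between -0.035 and 0.035 m and z of marker_center in the frame of pen_tray below 0.0145 m)) and ((x of cell_a_center in the frame of cell_tray between 0.004 and 0.056 m and y of cell_a_center in the frame of cell_tray between -0.025 and 0.025 m and z of each of cell_a_center, cell_b_center in the frame of cell_tray below 0.014 m and x of cell_b_center in the frame of cell_tray between -0.056 and -0.004 m and y of cell_b_center in the frame of cell_tray between -0.025 and 0.025 m) or (x of cell_a_center in the frame of cell_tray between -0.056 and -0.004 m and y of cell_a_center in the frame of cell_tray between -0.025 and 0.025 m and z of each of cell_a_center, cell_b_center in the frame of cell_tray below 0.014 m and x of cell_b_center in the frame of cell_tray between 0.004 and 0.056 m and y of cell_b_center in the frame of cell_tray between -0.025 and 0.025 m)) and horizontal distance between usb_stick_center and bowl below 0.035 m and height (world z) of usb_stick_center below 0.045 m and linear speed of each of pen, marker, cell_a, cell_b, usb_stick below 0.02 m/s and distance of each of mouse, tape_roll from where it was at the start of the episode below 0.03 m); the robot touches nothing.
It fails at once if the mouse is pushed away (30 mm or more) (distance of mouse from where it was at the start of the episode above 0.03 m).
It fails at once if the tape roll is pushed away (30 mm or more) (distance of tape_roll from where it was at the start of the episode above 0.03 m).
It also fails if it takes over 122 s, if anything falls off the work surface, if the arm or the gripper's body presses on something with over 40 N, if the wrist force passes 120 N, or if a joint passes its speed limit or range.

## Working session

There is one attempt and no reset: what is moved stays moved. The work goes in short steps, each a Python script; the robot and the scene stay as the last script left them, time stands still between calls to the robot, and variables do not carry over. Pictures are saved under pics/ and viewed, at most 14 in all, crops included, and the job is handed in when it is done.

```bash
mkdir -p pics; ls; python3 - <<'E'
from plant import *
import cv2
for c in ("top","scene"):
    im=imaging.camera(c); cv2.imwrite(f"pics/{c}0.png",im[:,:,::-1]); p=imaging.camera_params(c); print(c,p)
    for n in ["pen_center","marker_center","cell_a_center","cell_b_center","usb_stick_center","pen_tray","cell_tray","bowl","mouse","tape_roll"]:
        print(n,[(round(d['score'],2),[int(v) for v in d['location']]) for d in models.tip_of(n,c)][:3])
print(status.get_time_s())
E
```

```text
pics
top {'fovy': 43.342117768555056, 'cx': 323.1369993078965, 'cy': 239.33450769070632, 'pose': array([[ 0.01712653, -0.98957749,  0.14297925,  0.32319486],
       [-0.99952899, -0.02058709, -0.02275896,  0.12705258],
       [ 0.02546528, -0.14252212, -0.98946398,  1.31518707],
       [ 0.        ,  0.        ,  0.        ,  1.        ]])}
pen_center []
marker_center [(0.84, [227, 167]), (0.46, [223, 256])]
cell_a_center [(0.62, [298, 208])]
cell_b_center [(0.59, [285, 306])]
usb_stick_center [(0.46, [266, 347])]
pen_tray [(0.73, [268, 349]), (0.71, [267, 464])]
cell_tray [(0.41, [221, 256])]
bowl [(0.82, [189, 462])]
mouse [(0.56, [221, 259])]
tape_roll [(0.55, [302, 253]), (0.37, [282, 305])]
scene {'fovy': 43.848652419995716, 'cx': 317.65310691115945, 'cy': 242.79650804432958, 'pose': array([[-0.88520875, -0.30048746,  0.35512358,  0.10434009],
       [-0.46511805,  0.5579032 , -0.68732032,  0.92124355],
       [ 0.00840656, -0.77359634, -0.63362294,  0.77571765],
       [ 0.        ,  0.        ,  0.        ,  1.        ]])}
pen_center [(0.77, [319, 254])]
marker_center [(0.87, [365, 220])]
cell_a_center [(0.71, [359, 334]), (0.25, [324, 354])]
cell_b_center [(0.59, [277, 363])]
usb_stick_center []
pen_tray [(0.54, [359, 333]), (0.32, [321, 353])]
cell_tray [(0.82, [218, 286])]
bowl [(0.81, [165, 338])]
mouse [(0.76, [286, 277]), (0.41, [277, 363])]
tape_roll [(0.61, [323, 356])]
1.1
```

View pics/top0.png

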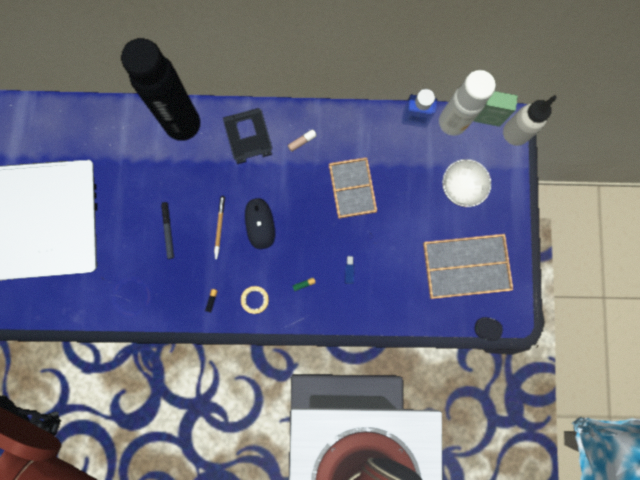

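View pics/scene0.png

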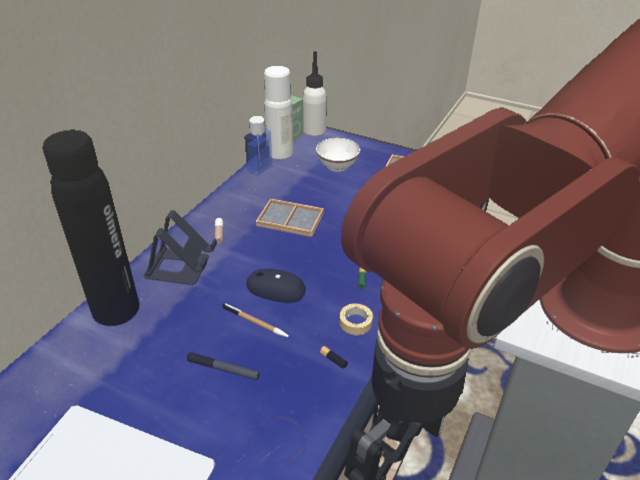

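Top view: marker (167,230), pen (219,228), mouse (259,222), black cell (211,300), tape (254,300), green cell (304,284), USB (350,270), short tray (353,187), long tray (468,266), bowl (467,183). In the scene view the arm hides the right side. Next I segment the top view.

```bash
cat > h.py <<'E'
import numpy as np, cv2
from plant import *
def ray(p,uv,fish=False):
    f=240/np.tan(np.radians(p['fovy'])/2); d=np.array([uv[0]-p['cx'],uv[1]-p['cy']])
    if fish:
        r=np.hypot(*d)+1e-9; t=r/f; v=np.r_[d/r*np.sin(t),np.cos(t)]
    else: v=np.r_[d/f,1]
    return p['pose'][:3,3],p['pose'][:3,:3]@v
def pix(p,uv,z,fish=False):
    o,v=ray(p,uv,fish); return o+v*(z-o[2])/v[2]
E
python3 - <<'E'
from h import *
im=cv2.imread('pics/top0.png'); p=imaging.camera_params('top')
def P(u,z): return pix(p,u,z)[:2]
b,g,r=[im[:,:,i].astype(int) for i in range(3)]
hsv=cv2.cvtColor(im,cv2.COLOR_BGR2HSV)
blue=(b-r>60)&(b>95)
m=(~blue).astype(np.uint8)
for n,(x0,y0,x1,y1),z in [("pen",(208,192,232,264),.005),("marker",(155,195,182,265),.0075),("a",(202,284,224,316),.007),("b",(288,274,320,296),.007),("usb",(340,252,360,286),.004),("mouse",(240,192,280,252),.0),("tape",(236,282,274,318),.0),("cell_tray",(325,152,382,222),.014),("pen_tray",(418,230,518,303),.014),("bowl",(436,152,496,212),.047)]:
    w=m[y0:y1,x0:x1]; n_,l,s,c=cv2.connectedComponentsWithStats(w); k=1+np.argmax(s[1:,4])
    ys,xs=np.nonzero(l==k); pts=np.array([P((x+x0,y+y0),z) for x,y in zip(xs,ys)],np.float32)
    (c,sz,a)=cv2.minAreaRect(pts*1000)
    bx=cv2.boxPoints((c,sz,a)); e=bx[1]-bx[0]; f=bx[2]-bx[1]; L=e if np.hypot(*e)>np.hypot(*f) else f
    print(n,len(xs),np.round(c),np.round(sz),"long axis deg",round(np.degrees(np.arctan2(L[1],L[0]))%180,1))
cv2.imwrite('pics/crop1.png',cv2.resize(im[150:320,150:380],None,fx=3.4,fy=3.4,interpolation=cv2.INTER_CUBIC))
E
```

```text
pen 369 [535. 326.] [ 14. 140.] long axis deg 176.2
marker 421 [526. 437.] [126.  16.] long axis deg 9.3
a 182 [376. 336.] [18. 52.] long axis deg 164.0
b 160 [415. 136.] [16. 51.] long axis deg 109.5
usb 59 [468.  37.] [18. 13.] long axis deg 0.7
mouse 1261 [547. 238.] [114.  63.] long axis deg 11.3
tape 488 [379. 244.] [63. 62.] long axis deg 46.4
cell_tray 2403 [630.  32.] [132.  97.] long axis deg 10.7
pen_tray 5017 [ 460. -219.] [129. 187.] long axis deg 97.0
bowl 2376 [ 646. -215.] [115. 125.] long axis deg 178.6
```

View pics/crop1.png

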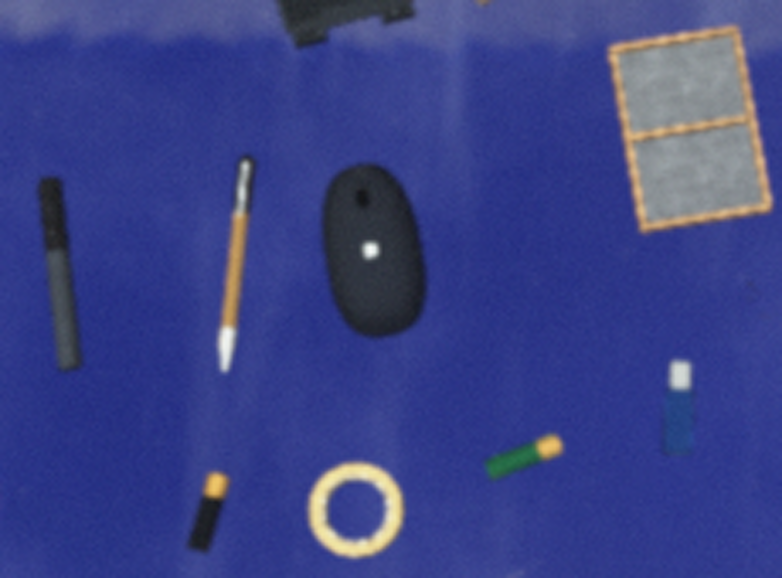

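The top-view crop shows every object clearly, and the measured sizes match the spec. The USB runs from about (350,256) to (350,283). The long sides of objects and trays lie along the angles printed above. I start with the marker, checking finger gap and force.

```bash
cat >> h.py <<'E'
from scipy.spatial.transform import Rotation as Ro
def ori(deg,pos):
    """tool down, object axis at deg (world), fingers closing across it; the half turn with the smaller |q6|"""
    best=None
    for k in (90,270):
        f=np.radians(deg+k); c,s=np.cos(f),np.sin(f)
        v=Ro.from_matrix(np.array([[-s,c,0],[c,s,0],[0,0,-1]])).as_rotvec()
        v=Ro.from_matrix(np.column_stack([[-s,c,0],[c,s,0],[0,0,-1]])).as_rotvec()
        q=kin.solve_ik(np.array(pos),v)
        if q is not None and (best is None or abs(q[5])<best[0]): best=(abs(q[5]),v)
    return best[1]
def pick(xy,deg,zg=.002,op=.045,f=30,zt=.12):
    o=ori(deg,[*xy,zt]); command_gripper(op,f); r.goto([*xy,zt],o); r.movel([*xy,zg],speed=.12)
    print("down F",np.round(status.get_ft_force(),1)); command_gripper(0.0,f)
    print("gap",status.get_finger_gap(),"F",status.get_gripper_force()); r.movel([*xy,zt],speed=.2)
    print("lifted gap",status.get_finger_gap(),"t",status.get_time_s())
def place(xy,deg,zp,op,zt=.12):
    o=ori(deg,[*xy,zt]); r.goto([*xy,zt],o); print("gap over",status.get_finger_gap()); r.movel([*xy,zp],speed=.12)
    print("place F",np.round(status.get_ft_force(),1)); command_gripper(op); r.movel([*xy,zt],speed=.2)
    print("t",status.get_time_s())
def lane(c,deg,x): a=np.radians(deg-90); return np.array(c)+x*np.array([np.cos(a),np.sin(a)])
PT=((.460,-.219),97.); CT=((.630,.032),100.7)
E
python3 - <<'E'
from h import *
p=imaging.camera_params('top'); print('usb',pix(p,(350,269.6),.004),'bowl',pix(p,(467,183.5),.047))
pick((.526,.437),9.3)
place(lane(*PT,.03),97,.008,.024)
E
```

```text
usb [0.4472088  0.03716214 0.004     ] bowl [ 0.63499162 -0.21140337  0.047     ]
down F [-0.1  0.7 -0.4]
gap 0.014727705845710709 F 30.204330682754517
lifted gap 0.014338651514847603 t 5.3083
gap over 0.014446660528779586
place F [ 0.4  0.5 -0.2]
t 9.6833
```

```bash
python3 - <<'E'
from h import *
pick((.535,.326),176.2); 
place(lane(*PT,-.03),97,.008,.02)
pick((.376,.336),164.); place(lane(*CT,-.03),100.7,.008,.023)
im=imaging.camera('top'); cv2.imwrite('pics/top1.png',cv2.resize(im[150:320,150:520,::-1],None,fx=2.1,fy=2.1,interpolation=cv2.INTER_CUBIC))
E
```

```text
down F [ 1.1  0.5 -0.5]
gap 0.009473151298895931 F 30.864266753196716
lifted gap 0.009252679497142938 t 14.2583
gap over 0.00958700880594976
place F [-0.1 -0.3  0. ]
t 18.325
down F [ 0.1 -0.3 -0.4]
gap 0.013031672051814274 F 30.668095350265503
lifted gap 0.01286186555020755 t 22.975
gap over 0.013350742136730624
place F [ 0.3  0.  -0.4]
t 26.45
```

View pics/top1.png

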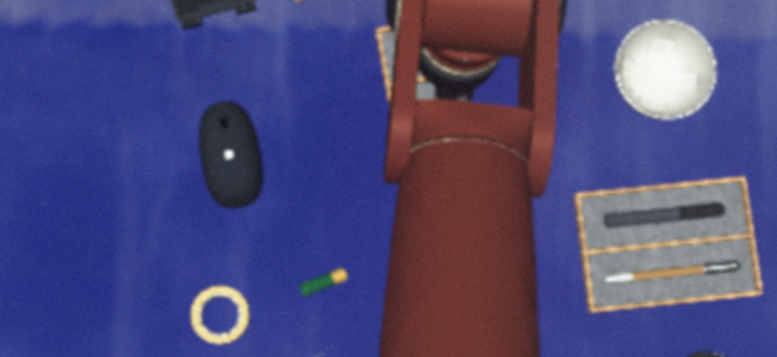

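The marker and pen lie well inside their lanes (crop: marker 665,214; pen 672,272). The arm hides the short tray. I continue with the green cell and the USB.

```bash
python3 - <<'E'
from h import *
pick((.415,.136),109.5); place(lane(*CT,.03),100.7,.008,.023)
pick((.447,.037),1.); place((.637,-.212),0,.024,.032)
r.goto([.42,.3,.25],ori(90,[.42,.3,.25]))
im=imaging.camera('top'); cv2.imwrite('pics/top2.png',cv2.resize(im[140:320,310:520,::-1],None,fx=3.2,fy=3.2,interpolation=cv2.INTER_CUBIC))
print(status.get_time_s())
E
```

```text
down F [0.1 0.  0.1]
gap 0.013209176287448207 F 30.71207106113434
lifted gap 0.01282623103545203 t 29.9667
gap over 0.012600680633852642
place F [ 0.4 -0.2  0.3]
t 33.0417
down F [-0.8 -0.4 -0.1]
gap 0.01672611714502492 F 29.85846698284149
lifted gap 0.01670827105762061 t 37.125
gap over 0.01714156518374092
place F [ 0.3 -0.2  0.1]
t 40.2
42.3
```

View pics/top2.png

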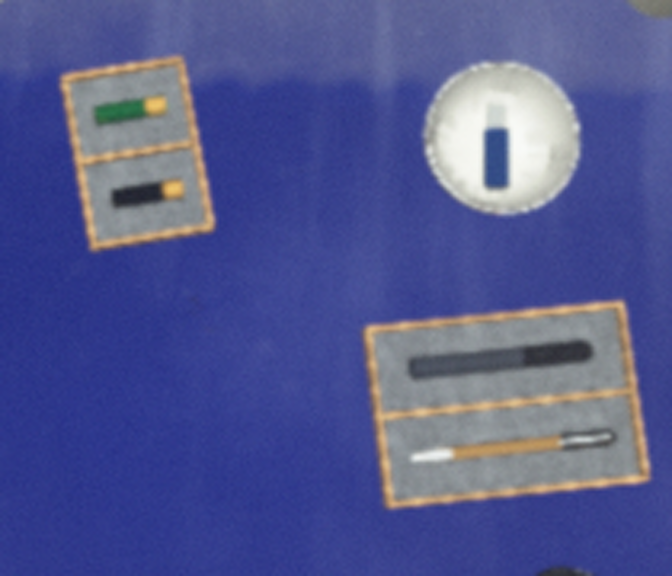

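All five are placed: green cell (131,110), black cell (148,193), USB in the bowl (496,146), marker (500,360), pen (513,446). Each is flat and well centred, and the mouse and tape roll haven't been touched.

```bash
python3 -c "
from plant import *
print(sign_off())"
```

```text
the job is handed in; nothing more can be done
None
```

The job is handed in, at about 42 s of the 122 s allowed: in the last top view the pen, marker and both batteries lie one to a lane in their trays and the USB stick is in the bowl; the robot did not go near the mouse or tape roll, and the sign-off returned no verdict.

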